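# Unfold the crank and dock the feeding box

## Robot

A 7-joint arm with a two-finger parallel gripper is mounted at the origin on the work surface. World frame = base frame: x ahead of the robot, y to its left, z up, the work surface at z = 0. Lengths are in m, angles in rad, forces in N, time in s.
With the tool pointing down it reaches from about 0.4 to 0.75 m from the base axis. Payload 19.5 kg.
Tool frame: the origin (TCP) lies between the finger pads; the fingertips stand 17 mm ahead of it and the grasp point (between the pads) lies 2 mm behind it (bot.tip_extent is the distance from the TCP to the fingertips, in m); z points along the fingers, y is the line along which they close (so a half turn about z gives the same grasp; the last joint's range is limited). The gripper opens to 85 mm and grips with 20 to 120 N. Pads are 22 mm wide; open, the fingers measure 114 mm over their backs; the gripper's body (76 mm by 85 mm) begins 54 mm behind the grasp point. The pads swing forward as they close: fully open they stand 13 mm farther back than shut.
Start: joints at [1.173, 0.707, -0.028, 1.485, 0.022, 0.951, -0.075], TCP at [0.2, -0.539, 0.22] pointing down, gripper open.
Joint ranges: [-2.71, 2.71], [-0.32, 2.16], [-1.57, 1.52], [0, 2.45], [-1.46, 4.6], [0, 2.02], [-2.83, 2.83]. Speed limits (rad/s): [1.89, 1.89, 2.57, 2.57, 3.01, 3.01, 3.01].

## Interface

Orientations are given as a rotation vector (axis times angle).
In Python, from plant import bot gives the robot as it stands.
- The arm moves only by the tool move_arm, never from a script. Its argument "plan" is one flat list of numbers, 7 for each row, row after row: the shift along the tool's x, y, z in mm, then the turn, a rotation vector about the tool's x, y, z in rad, then the opening, from 0 (shut) to 1 (fully open). A call has 1 to 10 rows; each row shifts and turns the commanded pose from where the row before left it, along the tool's axes as they then stand; what a row does not reach is not made up. A row lasts 1/10 s, in which the tool goes at most 50 mm and 8.59 degrees, less where a joint would pass 70% of its speed; a pose out of reach is approached as far as the arm can. A call with a gripper value outside its range is refused whole. The fingers move at their own pace and stop on an object; the grip force is fixed at half the most. Time passes only in rows, so rows that do not move let the fingers close. It gives the time, the measured TCP pose, the force, the opening and the grip force at its end, in the units of the state.
- bot.sense(): the state, without advancing time (a new reading comes with each control period).
- bot.get_image(name): name is "scene" or "top"; returns a dict with "pixels" (400x640x3 uint8, blue, green, red), "fx", "fy", "cx", "cy" (pixels), "eye" and "rotation" of the camera in the world. Camera axes: x right, y up, looking along -z (the intrinsics and any distortion apply to the point x, -y, -z); pixel columns grow to the right and rows downward; lengths in m; the calibration is good to about 2 mm. A picture is of the moment at which its call begins. There is no depth.
- bot.finish_job(): hands the job in; it is judged then, once.
The state is a dict: "time": time; "joint_pos": joint angles; "dq": joint speeds; "joint_efforts": joint torques, N m; "tcp_pos": TCP position; "eef_rot": TCP orientation; "ft_force": force on the tool from outside, world axes, zero at the start; "wrist_torque": the same for the moment, N m; "grip_width": finger opening in m; "grip_force": force on a finger pad.
Only numpy, scipy, OpenCV 4.12 (cv2) and the standard library are available. Lean on these libraries where they do the work, as an engineer would, in place of code of your own. Each camera call takes 0.05 s, during which the arm holds its last target. There are 200 camera calls.

## Task

Swing the folded handle of the docking crank up until it stands upright, then wind the crank clockwise (seen from above) by it until the clear feeding box is pressed snugly against the mouth of the transfer tunnel - firm enough that you feel the handle push back, but gently, as too hard a press cracks the box. Then let go, leaving the handle up and the box still pressed home; work the box only through the crank and leave the rack, the lamp guard and the scoop alone.

Things in the scene. Friction and masses are not known exactly. Their poses are not given: they have to be found in the camera images.
- crank_axis (a point): Point on the upright axis of the crank, 104 mm above the shelf, level with the folded handle's centre line. z up, y the way the carriage travels. At the start the crank arm (steel bar 14 mm wide, 10 mm thick, top 95 mm above the shelf; nut 22 mm wide at the axis) points along this point's -y. It turns clockwise seen from above, up to 3.1 rad (stop).
- unit: Fixed docking unit, origin on the shelf under the crank axis, y the way the box travels. Gear head 90 x 90 mm, 62 mm high, under the crank. Each rad clockwise drives the carriage 25 mm to +y. Turning freely takes a steady 1 to 3 N at the upright handle; then each 10 N of press between box and port adds 2 to 3 N there. Friction keeps part of the press when let go.
- handle_hinge (a point): The handle's hinge on the crank arm, 80 mm from the crank axis and 104 mm above the shelf; its pin is level and square to the arm, between two cheeks 25 mm wide overall. It moves round with the crank.
- handle_grip (a point): Point on the black round handle's centre line, 45 mm from its hinge (handle 16 mm in diameter, 60 mm long from hinge to free end). Folded, it lies on top of the crank arm, its free end towards the crank axis, its centre line 42 mm above the gear head. It swings up in the vertical plane through the arm.
- handle (a joint): Fold angle of the handle (rad): 0 lying on the arm, 1.57 standing upright, where it stops. Starts between 0 and 0.35; friction (about 1.5 N at the grip point) keeps it where it is left.
- box_front (a point): Centre of the mouth end of the clear feeding box (100 mm wide, 130 mm long along the travel, 85 mm high), y pointing out of the box to the port. The box stands loose on the carriage, base 24 mm above the shelf, with an unknown gap of 1 to 9 mm between its rear and the sprung pusher plate (5 N/mm): first touch at the port is light, the press starts when the pusher meets the box.
- box: The same feeding box, about 0.35 kg, flap lid closed (not to be opened); origin at the centre of its underside, y towards the port.
- port: The fixed mouth frame of the transfer tunnel, grey, 150 mm wide and 130 mm high; origin at its foot, in the middle, in the plane of the face that the box meets; y points into the tunnel, away from the box. Snug is a press of about 15 N here; over 30 N cracks the box.
- rack: Bystander: wooden rack 100 x 220 mm with four ceramic dishes, about 110 mm high; origin under its centre.
- guard: Bystander: chrome wire lamp guard, 128 mm across, 91 mm high; origin under its centre.
- scoop: Bystander: red plastic scoop, 180 mm long, 34 mm high; origin on its underside near the middle.
There are look-alikes about, which are no part of the job. Leave any green or purple look-alike of the port alone.

How it is judged:
By the outcome, as a careful person would: the job done as asked, in the order asked, and still so for the second after the job is handed in, with the robot touching nothing.
It also fails if it takes over 70 s, if anything falls off the work surface, if the arm or the gripper's body presses on something with over 40 N, if the wrist force passes 120 N, or if a joint passes its speed limit or range.

## Working session

There is one attempt and no reset: what is moved stays moved. The work goes in short steps, Python scripts to look and compute and a tool call to move; the robot and the scene stay as the last step left them, time stands still between calls to the robot, and variables do not carry over. Pictures are saved under pics/ and viewed, at most 10 in all, crops included, and the job is handed in when it is done.

Besides the shell and the picture viewer there is one more tool, called in YAML: its name, and indented under it one key for each argument. move_arm: Moves the arm, as the interface text tells. Its arguments: {"type":"object","properties":{"plan":{"type":"array","items":{"type":"number"}}},"required":["plan"]}

```bash
mkdir -p pics; ls
cat > h.py <<'E'
import numpy as np, cv2
from plant import bot
from scipy.spatial.transform import Rotation as R
def ray(im,u,v):
    d=np.array([(u-im['cx'])/im['fx'],-(v-im['cy'])/im['fy'],-1.]);return np.array(im['rotation'])@d
def onz(im,u,v,z):
    d=ray(im,u,v);e=np.array(im['eye']);return e+d*(z-e[2])/d[2]
def proj(im,p):
    c=np.array(im['rotation']).T@(np.array(p)-im['eye']);return im['cx']-im['fx']*c[0]/c[2], im['cy']+im['fy']*c[1]/c[2]
E
python3 - <<'E'
from h import *
for n in("scene","top"):
    im=bot.get_image(n);cv2.imwrite(f"pics/{n}0.png",im['pixels']);print({k:np.array(v).round(3).tolist() for k,v in im.items() if k!='pixels'})
s=bot.sense();print(s)
E
```

```text
pics
{'fx': 435.026, 'fy': 435.026, 'cx': 326.129, 'cy': 197.789, 'eye': [1.437, -0.089, 0.942], 'rotation': [0.611, 0.631, 1.493]}
{'fx': 392.357, 'fy': 392.357, 'cx': 321.241, 'cy': 196.035, 'eye': [0.442, -0.119, 1.238], 'rotation': [0.113, -0.093, -1.553]}
{'time': 0.1, 'joint_pos': array([ 1.17329946,  0.70703319, -0.02762336,  1.48495766,  0.02197552,
        0.95094164, -0.07548906]), 'dq': array([-1.55252066e-04,  4.88028456e-05, -2.38057427e-04, -2.34188654e-03,
       -3.39833853e-04,  1.09467992e-04, -2.11555261e-03]), 'joint_efforts': array([ 3.02716144e-03, -8.84294772e+01,  1.23718176e+00, -2.36459649e+01,
        1.70766521e-02,  5.07940538e-03, -1.79192153e-05]), 'tcp_pos': array([ 0.20020943, -0.53873587,  0.22007724]), 'eef_rot': array([-3.09100673e+00, -5.55762002e-01,  3.03382376e-04]), 'ft_force': array([-0.23068468, -0.37758245, -0.61597708]), 'wrist_torque': array([-0.01398517, -0.07770701, -0.01513998]), 'grip_force': 0.0, 'grip_width': 0.08563385925639616}
```

View pics/scene0.png

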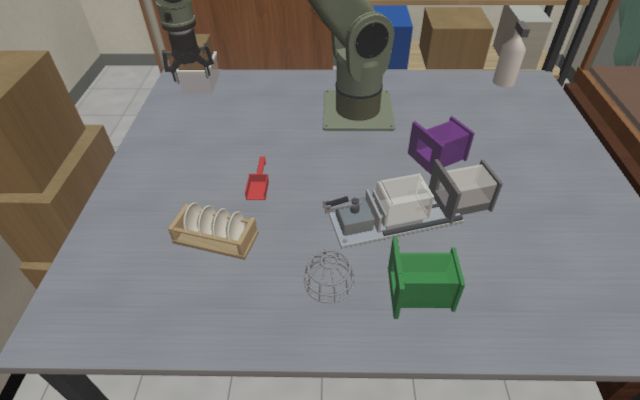

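View pics/top0.png

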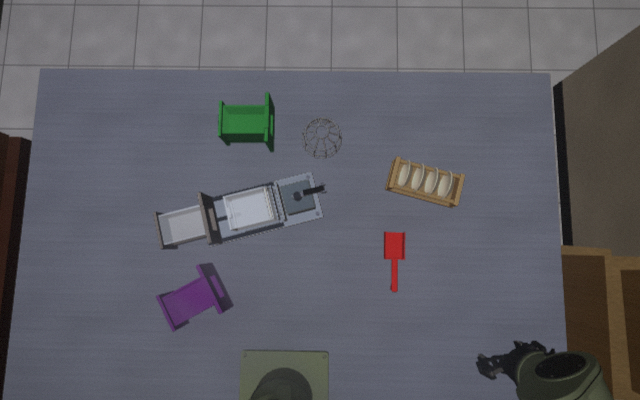

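The docking unit is the grey plate: in the top view the gear head is at (297,196), the crank arm with its black handle reaches to (322,188), the clear box is at (250,209) and the grey port at (210,217). Look-alikes for the port are green (247,122) and purple (195,297). I choose the grey one. There is only one crank. Bystanders are the guard (322,138), the rack (425,180) and the scoop (395,255).

```bash
sed -i "s/np.array(im\['rotation'\])/R.from_rotvec(im['rotation']).as_matrix()/" h.py
python3 - <<'E'
from h import *
a=cv2.imread("pics/scene0.png")[175:255,310:410];b=cv2.imread("pics/top0.png")[160:240,250:350]
cv2.imwrite("pics/c0.png",np.vstack([cv2.resize(x,None,fx=3.7*1,fy=3.7,interpolation=cv2.INTER_CUBIC) for x in(a,b)]))
E
```

```text
(no output)
```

View pics/c0.png

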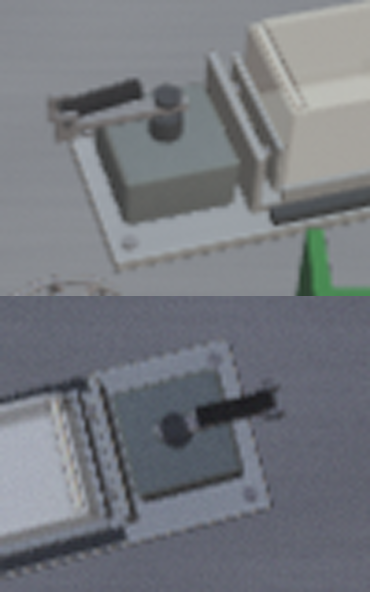

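The crop shows the folded handle, black and slightly lifted, from the hinge at top pixel (323,188) to its free end at (303,192). The nut is at (297,196) in the top view and (355,201) in the scene view.

Run:
```python
from h import *
t=bot.get_image("top");s=bot.get_image("scene")
def tri(a,b):
    d1,d2=ray(t,*a),ray(s,*b);d1/=np.linalg.norm(d1);d2/=np.linalg.norm(d2);e1,e2=np.array(t['eye']),np.array(s['eye'])
    k=np.linalg.lstsq(np.c_[d1,-d2],e2-e1,rcond=None)[0];p,q=e1+k[0]*d1,e2+k[1]*d2;return (p+q)/2,np.linalg.norm(p-q)
def cr(x,y,s): return (310+x/3.7,175+y/3.7) if s else (250+x/3.7,160+(y-296)/3.7)
for n,a,b in (("nut",(175,428),(168,92)),("hinge",(274,401),(62,107)),("free",(197,415),(142,90))):
    print(n,tri(cr(*a,0),cr(*b,1)))
nz=onz(t,*cr(175,428,0),.104);print("nut",nz)
h=onz(t,*cr(274,401,0),.104);print("hinge",h,np.linalg.norm(h-nz))
# unit direction from the plate / black handle mask
g=t['pixels'];m=(g[165:225,250:340].max(2)<40).astype(np.uint8)
n,l,st,c=cv2.connectedComponentsWithStats(m);print(st,c+[250,165])
# plate corner points: far right bottom, top
p=[onz(t,*cr(*a,0),.0) for a in((222,340),(270,505))];print("plate rear edge",p)
# long edge of the gear head top
q=[onz(t,*cr(*a,0),.062) for a in((220,372),(241,474),(143,498),(108,395))];print("gear",q,np.mean(q,0))
print(h[:2]-nz[:2], np.degrees(np.arctan2(*(nz-h)[[1,0]])))
```

```text
nut (array([ 0.5914651 , -0.03136028,  0.1022711 ]), np.float64(0.0052613960526992284))
hinge (array([ 0.61318882, -0.10933201,  0.10783306]), np.float64(0.00508381073015794))
free (array([ 0.60050772, -0.05012872,  0.11322058]), np.float64(0.0033584438357464334))
nut [ 0.59121868 -0.03412858  0.104     ]
hinge [ 0.61383136 -0.11184741  0.104     ] 0.08094164147036612
[[   0    0   90   60 5320]
 [  53   21   20    8   80]] [[294.22236842 194.57030075]
 [312.9625     189.825     ]]
plate rear edge [array([ 0.68248327, -0.06526264,  0.        ]), array([ 0.53975957, -0.10905977,  0.        ])]
gear [array([ 0.64367504, -0.06685583,  0.062     ]), array([ 0.55976764, -0.08560346,  0.062     ]), array([ 0.53901962, -0.00630668,  0.062     ]), array([0.62328269, 0.02468951, 0.062     ])] [ 0.59143625 -0.03351912  0.062     ]
[ 0.02261268 -0.07771883] 106.22261906591685
```

move_arm:
  plan: [35,-20,0,0,0,-0.02,1,40,-22,0,0,0,-0.02,1,40,-22,0,0,0,-0.02,1,40,-22,0,0,0,-0.02,1,40,-22,0,0,0,-0.02,1,40,-22,0,0,0,-0.02,1,40,-22,0,0,0,-0.02,1,40,-22,0,0,0,-0.02,1,40,-22,0,0,0,-0.02,1,40,-22,0,0,0,-0.02,1]

```text
time: 1.2
tcp_pos: [0.4627, -0.1705, 0.2205]
eef_rot: [-3.021, -0.863, -0.0]
ft_force: [1.3, 0.0, 0.8]
grip_width: 0.085
grip_force: 0.0
```

```bash
cat >> h.py <<'E'
A=np.array([.591,-.0335]);U=np.array([-.279,.960]);X=np.array([.960,.279])
def goto(p,yaw):  # yaw: world angle (deg) of tool y, tool down
    s=bot.sense();T=R.from_rotvec(s['eef_rot']);y=np.radians(yaw)
    Y=np.array([np.cos(y),np.sin(y),0]);Z=np.array([0,0,-1.]);G=R.from_matrix(np.c_[np.cross(Y,Z),Y,Z])
    print('t',round(s['time'],2),'tcp',s['tcp_pos'].round(4),'shift mm',(T.inv().apply(np.array(p)-s['tcp_pos'])*1e3).round(1),'turn',(T.inv()*G).as_rotvec().round(3),'q',s['joint_pos'].round(2),'F',s['ft_force'].round(1),'w',round(s['grip_width'],4))
E
python3 -c "
from h import *
goto([*(A-.035*U),.22],16.2)"
```

```text
t 1.2 tcp [ 0.4627 -0.1705  0.2205] shift mm [171.9 -14.9   0.5] turn [ 0.    -0.    -1.297] q [ 0.3   0.59 -0.01  1.78  0.01  0.78 -0.74] F [1.3 0.  0.8] w 0.085
```

move_arm:
  plan: [17,-1,0,0,0,-0.13,0.6,17,1,0,0,0,-0.13,0.6,17,3,0,0,0,-0.13,0.6,17,5,0,0,0,-0.13,0.6,16,8,0,0,0,-0.13,0.6,15,10,0,0,0,-0.13,0.6,14,12,0,0,0,-0.13,0.6,13,13,0,0,0,-0.13,0.6,12,14,0,0,0,-0.13,0.6,11,14,0,0,0,-0.13,0.6]

```text
time: 2.2
tcp_pos: [0.6023, -0.0624, 0.2203]
eef_rot: [-1.877, -2.519, 0.0]
ft_force: [-0.5, 0.9, -0.8]
grip_width: 0.0513
grip_force: 0.0
```

```bash
python3 -c "
from h import *
goto([*(A-.035*U),.22],16.2)
s=bot.get_image('scene');t=bot.get_image('top')
a=s['pixels'][150:250,290:410]
cv2.imwrite('pics/c1.png',cv2.resize(a,None,fx=5,fy=5,interpolation=cv2.INTER_CUBIC))
for q in (-.08,-.035,-.02,0): print(q,proj(s,[*(A+q*U),.104]))"
```

```text
t 2.2 tcp [ 0.6023 -0.0624  0.2203] shift mm [-4.1 -2.9  0.3] turn [-0.    -0.     0.007] q [ 0.23  0.77 -0.38  1.36  0.3   1.07  0.09] F [-0.5  0.9 -0.8] w 0.0513
-0.08 (np.float64(325.4651004253447), np.float64(204.95947487686772))
-0.035 (np.float64(341.4217899990153), np.float64(201.7800819852994))
-0.02 (np.float64(346.6914770646275), np.float64(200.73008940884148))
0 (np.float64(353.67992314928114), np.float64(199.3376316749191))
```

View pics/c1.png

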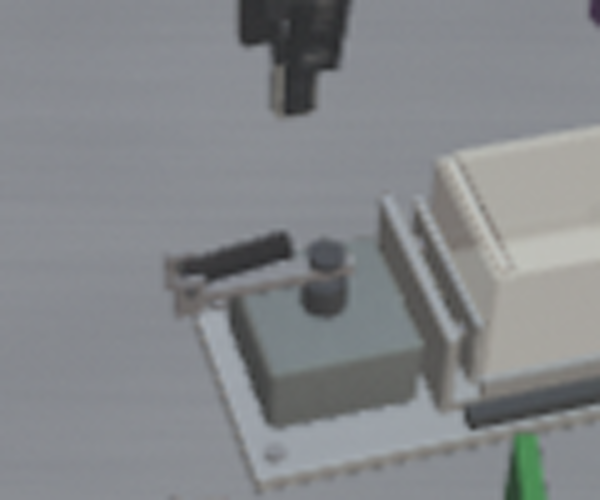

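The view shows the handle lifted about 0.25 rad, from the hinge at crop (180,270) to the free end at (288,240), with the nut at (327,245). The projected points agree. I go down on the handle and grip it.

move_arm:
  plan: [-4,-3,20,0,0,0,0.6,0,0,30,0,0,0,0.6,0,0,30,0,0,0,0.6,0,0,14,0,0,0,0.6,0,0,10,0,0,0,0.6,0,0,0,0,0,0,0.4,0,0,0,0,0,0,0.2,0,0,0,0,0,0,0,0,0,0,0,0,0,0,0,0,0,0,0,0,0]

```text
time: 3.3
tcp_pos: [0.6002, -0.0675, 0.1169]
eef_rot: [1.884, 2.514, 0.001]
ft_force: [0.5, 0.4, -0.1]
grip_width: 0.0004
grip_force: 0.0
```

```bash
python3 -c "
from h import *
goto([*(A-.035*U),.116],16.2);s=bot.sense();print(s['grip_force'],s['wrist_torque'])"
```

```text
t 3.3 tcp [ 0.6002 -0.0675  0.1169] shift mm [0.2 0.6 0.9] turn [0.001 0.    0.002] q [ 0.22  0.89 -0.34  1.49  0.36  0.82  0.04] F [ 0.5  0.4 -0.1] w 0.0004
0.0 [-0.02268591 -0.02456602 -0.02260475]
```

```bash
python3 -c "
from h import *
s=bot.get_image('scene');t=bot.get_image('top')
a=s['pixels'][150:240,290:410];b=t['pixels'][150:240,250:370]
cv2.imwrite('pics/c2.png',np.hstack([cv2.resize(x,None,fx=3.3,fy=4,interpolation=cv2.INTER_CUBIC) for x in (a,b)]))
print(proj(s,bot.sense()['tcp_pos']),proj(t,bot.sense()['tcp_pos']))"
```

```text
(np.float64(341.3781343981482), np.float64(198.29842559133505)) (np.float64(308.5819237231696), np.float64(192.1828680730901))
```

View pics/c2.png

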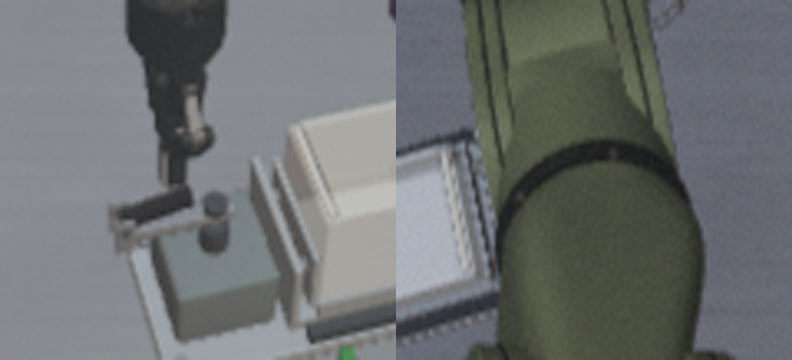

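```bash
python3 -c "
from h import *
s=bot.get_image('scene');p=np.array([.6023,-.0624,.2203])
for dz in (0,.004,.010,.017): print(proj(s,p-[0,0,dz]))
print(bot.tip_extent)
for th in (0,.15,.3,.45):
  for L in (0,.03,.06):
    h=np.r_[A-.08*U,.104]+L*np.r_[np.cos(th)*U,np.sin(th)];print(th,L,np.round(proj(s,h),1),end=' ')
  print()
g=s['pixels'][150:240,290:410].max(2);
for r in range(38,66): print(150+r,' '.join('%3d'%v for v in g[r,30:66]))
"
```

```text
(np.float64(344.11023953621464), np.float64(169.7703766204628))
(np.float64(344.07509642457654), np.float64(170.96509399303798))
(np.float64(344.0227156159315), np.float64(172.74582026230928))
(np.float64(343.9621055973895), np.float64(174.8063049128969))
0.017
0 0 [325.5 205. ] 0 0.03 [336.1 202.8] 0 0.06 [346.7 200.7] 
0.15 0 [325.5 205. ] 0.15 0.03 [336.  201.7] 0.15 0.06 [346.5 198.4] 
0.3 0 [325.5 205. ] 0.3 0.03 [335.7 200.6] 0.3 0.06 [345.9 196.3] 
0.45 0 [325.5 205. ] 0.45 0.03 [335.1 199.6] 0.45 0.06 [344.8 194.3] 
188 145 145 145 144 145 145 146 146 146 145 146 146 147 146 146 146 146 129  83  85  79  56  49  50  50  49  49  55  57  54  65 105 132 142 146 145
189 144 144 145 145 144 144 145 145 146 144 145 145 145 145 145 145 145 127  85  98  95  55  50  50  48  51  63  78  93 105 117 137 143 143 143 144
190 144 144 145 144 144 144 144 144 145 144 145 145 145 145 145 145 144 128  84 100  99  50  50  55  55  54  87 123 134 136 140 144 144 142 143 143
191 146 145 145 145 144 145 145 145 145 144 145 145 145 146 147 146 146 129  88 104  99  52  56  54  56  56  94 135 145 145 14
[... 2873 characters left out ...]
 109 118 128 115 115 117 102  70  72  90 115 129 131 132 132 132 132 132 133 133 130 106  60  60  60  62  66
212 141 142 142 142 129 109 107 109 111 120 140 155 160 158 152 121  70  70  83 107 124 132 132 133 131 132 133 133 134 135 124  93  67  62  63  65
213 142 142 143 142 136 120 124 134 121 129 167 169 173 173 166 129  69  71  74  95 120 132 131 132 133 133 133 134 134 134 132 126 115 102  98  91
214 144 144 143 143 142 137 139 143 132 136 169 173 172 172 171 144  68  68  69  85 112 127 132 133 133 133 133 133 134 134 133 134 131 128 125 125
215 142 142 143 143 143 143 142 142 133 118 152 176 173 173 173 152  81  69  69  79 102 123 134 132 132 133 133 133 134 133 134 134 133 134 134 133
```

The closed fingers ended at scene row 196, just above the handle, where I predicted row 203. They stopped short by about 20 mm. Going down to tip height about 80 mm is still clear of the gear head, so I open and go 18 mm lower in small steps.

move_arm:
  plan: [0,0,0,0,0,0,0.6,0,0,0,0,0,0,0.6,0,0,0,0,0,0,0.6,0,0,4,0,0,0,0.6,0,0,4,0,0,0,0.6,0,0,4,0,0,0,0.6,0,0,0,0,0,0,0.6]

```text
time: 4.15
tcp_pos: [0.5998, -0.0674, 0.1038]
eef_rot: [-1.883, -2.514, 0.001]
ft_force: [0.0, -0.3, 0.4]
grip_width: 0.0511
grip_force: 0.0
```

```bash
python3 -c "
from h import *
goto([*(A-.035*U),.100],16.2)
s=bot.get_image('scene')
a=s['pixels'][150:240,290:410]
cv2.imwrite('pics/c3.png',cv2.resize(a,None,fx=5,fy=5,interpolation=cv2.INTER_CUBIC))"
```

```text
t 4.15 tcp [ 0.5998 -0.0674  0.1038] shift mm [0.  1.  3.8] turn [-0.001 -0.     0.002] q [ 0.22  0.91 -0.33  1.5   0.37  0.8   0.03] F [ 0.  -0.3  0.4] w 0.0511
```

View pics/c3.png

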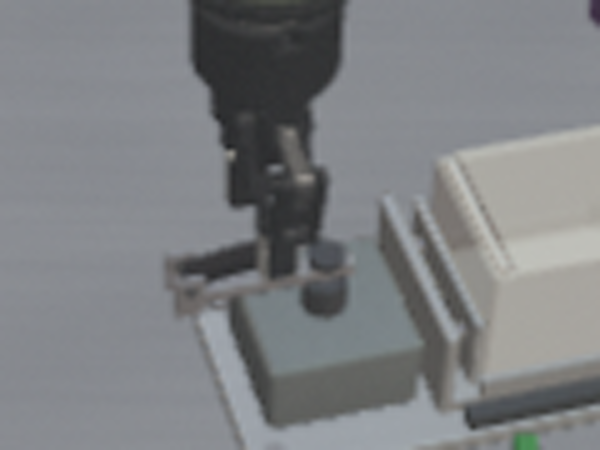

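The near finger now stands in front of the handle at crop (280,260), so the handle is straddled. I close.

move_arm:
  plan: [0,0,3,0,0,0,0.6,0,0,0,0,0,0,0.4,0,0,0,0,0,0,0.2,0,0,0,0,0,0,0,0,0,0,0,0,0,0,0,0,0,0,0,0,0]

```text
time: 4.8
tcp_pos: [0.6008, -0.0673, 0.1019]
eef_rot: [1.883, 2.513, 0.002]
ft_force: [5.8, 1.0, 0.4]
grip_width: 0.0115
grip_force: 55.5
```

move_arm:
  plan: [0,0,0,0,0,0,0.4,0,0,0,0,0,0,0.4,0,0,5,0,0,0,0.4,0,0,5,0,0,0,0.4,0,0,0,0,0,0,0.2,0,0,0,0,0,0,0,0,0,0,0,0,0,0,0,0,0,0,0,0,0]

```text
time: 5.6
tcp_pos: [0.6008, -0.0672, 0.0916]
eef_rot: [1.883, 2.513, 0.002]
ft_force: [5.8, 1.4, -3.2]
grip_width: 0.0137
grip_force: 57.9
```

```bash
python3 -c "
from h import *
goto([*(A-.035*U),.100],16.2)
s=bot.get_image('scene')
a=s['pixels'][150:240,290:410]
cv2.imwrite('pics/c4.png',cv2.resize(a,None,fx=5,fy=5,interpolation=cv2.INTER_CUBIC))"
```

```text
t 5.6 tcp [ 0.6008 -0.0672  0.0916] shift mm [ 0.1  0.  -8.4] turn [ 0.002 -0.     0.002] q [ 0.21  0.93 -0.33  1.5   0.38  0.77  0.02] F [ 5.8  1.4 -3.2] w 0.0137
```

View pics/c4.png

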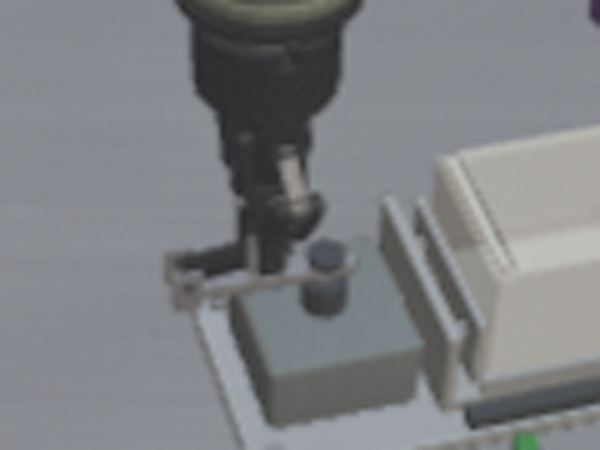

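move_arm:
  plan: [0,0,-2,0,0.05,0,0,0,0,-3,0,0.07,0,0]

```text
time: 5.85
tcp_pos: [0.6007, -0.066, 0.097]
eef_rot: [-1.822, -2.436, -0.114]
ft_force: [1.2, 6.1, -2.2]
grip_width: 0.0135
grip_force: 58.0
```

move_arm:
  plan: [1,0,-5,0,0.12,0,0,1,0,-5.3,0,0.12,0,0,1,0,-5.3,0,0.12,0,0]

```text
time: 6.15
tcp_pos: [0.6008, -0.0668, 0.1138]
eef_rot: [-1.631, -2.181, -0.41]
ft_force: [2.9, 8.7, -3.2]
grip_width: 0.0138
grip_force: 57.8
```

```bash
python3 -c "
from h import *
goto([*(A-.035*U),.100],16.2);print(bot.sense()['wrist_torque'])
s=bot.get_image('scene')
a=s['pixels'][150:240,290:410]
cv2.imwrite('pics/c5.png',cv2.resize(a,None,fx=5,fy=5,interpolation=cv2.INTER_CUBIC))"
```

```text
t 6.15 tcp [ 0.6008 -0.0668  0.1138] shift mm [-6.8 -0.1 12.1] turn [ 0.002 -0.488  0.004] q [ 0.51  1.09 -0.63  1.2   0.12  1.16  0.36] F [ 2.9  8.7 -3.2] w 0.0138
[ 1.03833448 -0.5944068  -0.64483086]
```

View pics/c5.png

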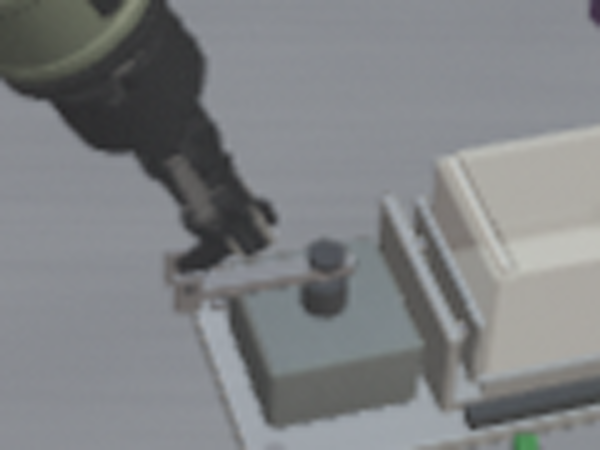

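move_arm:
  plan: [2,0,-5.3,0,0.12,0,0,2,0,-5.3,0,0.12,0,0,1.5,0,-5.3,0,0.12,0,0,1.5,0,-5.3,0,0.12,0,0]

```text
time: 6.6
tcp_pos: [0.6025, -0.0779, 0.1317]
eef_rot: [-1.367, -1.82, -0.711]
ft_force: [4.8, -6.1, -16.7]
grip_width: 0.0138
grip_force: 58.1
```

```bash
python3 -c "
from h import *
goto([*(A-.035*U),.100],16.2);print(bot.sense()['wrist_torque'])"
```

```text
t 6.6 tcp [ 0.6025 -0.0779  0.1317] shift mm [-19.8   1.4  27. ] turn [-0.001 -0.96  -0.001] q [ 0.61  1.35 -0.77  0.79 -0.08  1.63  0.48] F [  4.8  -6.1 -16.7] w 0.0138
[-4.50153694 -1.73028043 -0.5102131 ]
```

move_arm:
  plan: [-0.5,0,-4.5,0,0.1,0,0,-0.5,0,-4.5,0,0.1,0,0,0,0,0,0,0,0,0]

```text
time: 6.9
tcp_pos: [0.6042, -0.0836, 0.1361]
eef_rot: [-1.242, -1.656, -0.821]
ft_force: [-6.2, -1.6, 12.9]
grip_width: 0.0132
grip_force: 59.2
```

```bash
python3 -c "
from h import *
goto([*(A-.035*U),.100],16.2);print(bot.sense()['wrist_torque'])"
```

```text
t 6.9 tcp [ 0.6042 -0.0836  0.1361] shift mm [-26.6   1.3  29.6] turn [-1.000e-03 -1.169e+00  1.000e-03] q [ 0.6   1.48 -0.82  0.57 -0.17  1.86  0.47] F [-6.2 -1.6 12.9] w 0.0132
[0.74708354 0.75158043 1.32073624]
```

move_arm:
  plan: [0,0,0,0,0,0,0.5,0,0,0,0,0,0,0.5,0,0,0,0,0,0,0.5,0,0,-25,0,0,0,0.5,0,0,-35,0,0,0,0.5,0,0,-30,0,0,0,0.3,30,0,0,0,-0.12,0,30,0,0,0,-0.14,0,20,0,0,0,-0.14,0,10,0,0,0,-0.14,0]

```text
invalid input at $.plan: expected a multiple of 7 numbers
```

move_arm:
  plan: [0,0,0,0,-0.14,0,0,0,0,0,0,-0.14,0,0,0,0,0,0,-0.14,0,0,0,0,0,0,-0.14,0,0,0,0,0,0,-0.07,0,0]

```text
time: 7.4
tcp_pos: [0.6042, -0.0851, 0.1358]
eef_rot: [-1.614, -2.156, -0.428]
ft_force: [4.6, -5.9, -28.7]
grip_width: 0.013
grip_force: 58.6
```

```bash
python3 -c "
from h import *
goto([*(A-.024*U),.22],16.2)
s=bot.get_image('scene')
g=s['pixels'][170:215,310:370].max(2)
for r in range(0,45): print(170+r,''.join('#' if v<70 else '+' if v<110 else '.' for v in g[r]))
for th in (1,1.2,1.4,1.57): print(th,[np.round(proj(s,np.r_[A-.08*U,.104]+L*np.r_[np.cos(th)*U,np.sin(th)]),1) for L in (0,.06)])"
```

```text
t 7.4 tcp [ 0.6042 -0.0851  0.1358] shift mm [ 67.2   1.7 -58.5] turn [-0.002 -0.519  0.003] q [ 0.54  1.1  -0.64  1.11  0.1   1.27  0.39] F [  4.6  -5.9 -28.7] w 0.013
170 ###############+............................................
171 ###############+............................................
172 ################............................................
173 ################............................................
174 ################+...........................................
175 #################+..........................................
176 #####+++##########+.........................................
177 ####++++##########+.........................................
178 #####+++++#########.........................................
179 +####+++++########+.........................................
180 .+####+++++########+........................................
181 ...+##++++++########+.......................................
182 ....+##++++++#++#####+......................................
183 .....+##++++++#+######+.....................................
184 ......+#++++++###
[... 1496 characters left out ...]
++...............+....++++++++++..........
208 ...............+++++...+.+++++..........+#++++++++..........
209 ...............++++.......+++...........+#####++++..........
210 ...............++++......++++...........+######++...........
211 ...............+++.......++++...........+#####+++...........
212 ..........................++++...........+####++............
213 ..........................++++.............++++.............
214 ..........................++++..............................
1 [array([325.5, 205. ]), array([337.2, 189.2])]
1.2 [array([325.5, 205. ]), array([333.3, 188.4])]
1.4 [array([325.5, 205. ]), array([329.1, 188.3])]
1.57 [array([325.5, 205. ]), array([325.3, 188.8])]
```

move_arm:
  plan: [0,0,0,0,0,0,0.5,0,0,0,0,0,0,0.5,0,0,0,0,0,0,0.5,0,0,-25,0,0,0,0.5,0,0,-35,0,0,0,0.5,0,0,-30,0,0,0,0.3,0,0,0,0,-0.13,0,0,0,0,0,0,-0.13,0,0,0,0,0,0,-0.13,0,0,0,0,0,0,-0.13,0,0]

```text
time: 8.45
tcp_pos: [0.6177, -0.1271, 0.2151]
eef_rot: [-1.882, -2.511, -0.008]
ft_force: [1.3, 0.8, -0.8]
grip_width: -0.0004
grip_force: 0.0
```

```bash
cat > look.py <<'E'
from h import *
goto([*(A-.024*U),.22],16.2)
s=bot.get_image('scene')
g=s['pixels'][170:215,310:370].max(2)
for r in range(0,45): print(170+r,''.join('#' if v<70 else '+' if v<110 else '.' for v in g[r]))
E
python3 look.py
```

```text
t 8.45 tcp [ 0.6177 -0.1271  0.2151] shift mm [73.4  0.6 -4.4] turn [ 0.002 -0.007  0.002] q [ 0.35  0.83 -0.45  1.26  0.36  1.13  0.16] F [ 1.3  0.8 -0.8] w -0.0004
170 .....++######+..............................................
171 ......++#####+..............................................
172 ......+###+++...............................................
173 ............................................................
174 ............................................................
175 ............................................................
176 ............................................................
177 ............................................................
178 ............................................................
179 ............................................................
180 ............................................................
181 ............................................................
182 ............................................................
183 ............................................................
184 ....................
[... 1290 characters left out ...]
...++++..........................++++++.........++
205 .............++..............................+++++.........+
206 ..............+.+++.................+..+++++++++++.........+
207 ...............+++++...............+....++++++++++..........
208 ...............+++++...+..++++..........+#++++++++..........
209 ...............+++++......+++...........+####++#++..........
210 ...............+++.+.....++++...........+######+++..........
211 ...............+.+.......++++...........+######++...........
212 ..........................#+++...........+#####+............
213 ..........................++++.............++++.............
214 ..........................#+++..............................
```

move_arm:
  plan: [35,0,0,0,0,0,0,38,0,0,0,0,0,0,0,0,30,0,0,0,0,0,0,30,0,0,0,0,0,0,30,0,0,0,0,-10,0,0,0,0,0,0,-6,0,0,0,0,0,0]

```text
time: 9.2
tcp_pos: [0.6016, -0.0724, 0.1257]
eef_rot: [-1.879, -2.506, -0.01]
ft_force: [-1.8, 1.2, 2.1]
grip_width: 0.0
grip_force: 1.0
```

```bash
python3 look.py
```

```text
t 9.2 tcp [ 0.6016 -0.0724  0.1257] shift mm [ 17.3   0.7 -94.1] turn [-0.001 -0.011  0.001] q [ 0.27  0.89 -0.41  1.46  0.41  0.87  0.01] F [-1.8  1.2  2.1] w 0.0
170 ......................+##########++++##+....................
171 .......................###########+++##+....................
172 .......................##########+...+#.....................
173 .......................##########+....+.....................
174 .......................+#########+....+.....................
175 ........................+########+....+.....................
176 .........................#########+...+.....................
177 .........................#########+.........................
178 .........................#########+.........................
179 .........................########++....+++..................
180 .........................+#####+++++..++#+..................
181 ..........................######++#+....+#+.................
182 ..........................+######++++..+##+.................
183 ..........................+########+++++##+.................
184 ......................
[... 1288 characters left out ...]
...++++.........................++++++++........++
205 .............++...........................++.+++++.........+
206 ..............+.++++................+..+++++++++++.........+
207 ...............+++++.........+...+.+....+#++++++++..........
208 ...............+++++...++.++++..........+#++++++++..........
209 ...............+++++.....++++...........+#####+#++..........
210 ...............+++++.....+#++...........+#######++..........
211 ...............+++.......++++...........+#######+...........
212 ..........................+#++...........+#####++...........
213 ..........................##++.............++++.............
214 ..........................###+..............................
```

move_arm:
  plan: [-4,0,0,0,0,0,0,-4,0,0,0,0,0,0,-4,0,0,0,0,0,0,-3,0,0,0,0,0,0,0,0,0,0,0,0,0]

```text
time: 9.75
tcp_pos: [0.6056, -0.0862, 0.1252]
eef_rot: [-1.879, -2.508, -0.009]
ft_force: [0.4, -0.4, 0.3]
grip_width: 0.0001
grip_force: 0.0
```

```bash
python3 look.py | sed '2,14d'
```

```text
t 9.75 tcp [ 0.6056 -0.0862  0.1252] shift mm [ 31.6   0.8 -94.5] turn [ 0.    -0.01   0.002] q [ 0.29  0.9  -0.41  1.44  0.41  0.89  0.04] F [ 0.4 -0.4  0.3] w 0.0001
183 .....................#######++...++#+.......................
184 .....................########+++++##+.......................
185 .....................##########+####........................
186 ................+++++##############+........................
187 ................#####++###########+.........................
188 ...............+#####++#######+++...........................
189 ...............######+++#####+..............................
190 ...............######+++#####+..............................
191 ...............######+++#####+..............................
192 ...............######+++#####+..........................+...
193 ...............#####++++#####+..........................++..
194 ...............#####+.++#####+..........................++..
195 ...............#####+..+++++............................+++.
196 ..............+#####+...................................+++.
197 ..............+###
[... 447 characters left out ...]
...++++.........................++++++++........++
205 .............++...........................+..+++++.........+
206 ..............+.++++................++.+++++++++++.........+
207 ...............+++++.........+...+.+....+#++++++++..........
208 ...............+++++...+..++++..........+##+++++++..........
209 ...............+++++.....++++...........+#####+#++..........
210 ...............+++++.....++++...........+#######++..........
211 ...............+++.......++++...........+#######+...........
212 ..........................++++...........+#####++...........
213 ..........................##++.............++++.............
214 ..........................+#++..............................
```

move_arm:
  plan: [-3,0,0,0,0,0,0,-2,0,0,0,0,0,0,-1,0,0,0,0,0,0]

```text
time: 10.1
tcp_pos: [0.607, -0.091, 0.125]
eef_rot: [-1.878, -2.507, -0.01]
ft_force: [-3.9, 7.4, 2.9]
grip_width: -0.0003
grip_force: 3.7
```

```bash
python3 look.py | sed '2,14d'
```

```text
t 10.1 tcp [ 0.607 -0.091  0.125] shift mm [ 36.7   0.7 -94.6] turn [-0.    -0.011  0.003] q [ 0.29  0.91 -0.42  1.43  0.41  0.89  0.05] F [-3.9  7.4  2.9] w -0.0003
183 ...................+#######+....+#+.........................
184 ...................+#####++++..+##+.........................
185 ...................#########++++##+.........................
186 ...............++++##############+..........................
187 ..............+#################+...........................
188 ..............#####+++########++............................
189 .............+#####+++#####+................................
190 .............+#####+++#####+................................
191 .............+#####+++#####+................................
192 ..............#####+++#####+............................+...
193 ..............#####+++#####+............................++..
194 ..............#####+++#####+............................++..
195 ..............#####+.+###++.............................+++.
196 ..............#####+..+.................................+++.
197 ..............#####+
[... 445 characters left out ...]
...++++.........................++++++++........++
205 .............++...........................+..+++++.........+
206 ..............+.++++................+..+++++++++++.........+
207 ...............+++++.........+...+++....+#++++++++..........
208 ...............+++++...+++++++..........+##+++++#+..........
209 ...............+++++......+++...........+#####+#++..........
210 ...............+++++.....+#++...........+#######++..........
211 ...............+++.......++++...........+#######+...........
212 ..........................++++...........+#####++...........
213 ..........................#+++.............++++.............
214 ..........................+#++..............................
```

move_arm:
  plan: [6,0,0,0,0,0,0,0,0,-35,0,0,0,0,0,0,-30,0,0,0,0.4,-10,0,-10,0,0,0,0.4,-14,0,0,0,0,0,0.4,0,0,0,0,0,0,0.4]

```text
time: 10.75
tcp_pos: [0.6123, -0.1118, 0.1988]
eef_rot: [-1.882, -2.506, -0.007]
ft_force: [-0.3, 0.9, -0.1]
grip_width: 0.0339
grip_force: 0.0
```

Run:
```python
from h import *
goto([*(A-.08*U),.125],16.2)
s=bot.get_image('scene')
for z in (.104,.164): print(proj(s,[*(A-.08*U),z]))
g=s['pixels'][170:215,310:370].max(2)
for r in range(10,36): print(170+r,''.join('#' if v<70 else '+' if v<110 else '.' for v in g[r,:30]))
```

```text
t 10.75 tcp [ 0.6123 -0.1118  0.1988] shift mm [ 0.5  1.4 73.9] turn [-0.001 -0.009 -0.   ] q [ 0.33  0.83 -0.45  1.31  0.36  1.08  0.12] F [-0.3  0.9 -0.1] w 0.0339
(np.float64(325.4651004253447), np.float64(204.95947487686772))
(np.float64(325.2858441317416), np.float64(188.81451805083677))
180 ...............+#++...........
181 ..............................
182 ..............................
183 ..............................
184 ..............................
185 ..............................
186 ...............+++............
187 ..............+###+...........
188 ..............#####...........
189 .............+#####...........
190 ..............#####+..........
191 ..............#####+..........
192 ..............#####...........
193 ..............#####+..........
194 ..............#####+..........
195 ..............#####+..........
196 ..............#####+..........
197 ..............#####+..........
198 ..............#####+..........
199 ..............#####+..........
200 .............+#####+..........
201 .............+#####+..........
202 .............+#####+..........
203 .............+#####+..........
204 .............++++.............
205 .............++...............
```

move_arm:
  plan: [2,1,20,0,0,0,0.4,0,0,20,0,0,0,0.4,0,0,15,0,0,0,0.4,0,0,15,0,0,0,0.4,0,0,0,0,0,0,0.28,0,0,0,0,0,0,0.28,0,0,0,0,0,0,0.28]

```text
time: 11.5
tcp_pos: [0.6128, -0.1064, 0.1304]
eef_rot: [-1.879, -2.508, -0.01]
ft_force: [0.2, 0.8, -0.3]
grip_width: 0.0238
grip_force: 0.0
```

Run:
```python
from h import *
goto([*(A-.08*U),.125],16.2)
s=bot.get_image('scene')
g=s['pixels'][170:215,310:370].max(2)
for r in range(6,36): print(170+r,''.join('#' if v<70 else '+' if v<110 else '.' for v in g[r,:40]))
t=bot.get_image('top');np.save('t0.npy',t['pixels'])
print(proj(t,np.r_[A+.2*U,.05]))
```

```text
t 11.5 tcp [ 0.6128 -0.1064  0.1304] shift mm [-3.9 -0.6  5.4] turn [ 0.001 -0.01   0.002] q [ 0.32  0.91 -0.42  1.39  0.41  0.92  0.08] F [ 0.2  0.8 -0.3] w 0.0238
176 ..........+#########+...++..............
177 ..........+#########+...++..............
178 ..........+#########+...++..............
179 ...........+########++...+..............
180 ...........++########+...+++............
181 ............+########+.+++#++...........
182 ............#########+....+#+...........
183 ............#######++++..++#+...........
184 ............##########++++##+...........
185 ............################+...........
186 ............################+...........
187 ............###############+............
188 ............###############+............
189 ............+##############+............
190 ............+#############+.............
191 .............##++########+..............
192 ..............#++######+................
193 ..............#++#####+.................
194 ..............#++#####+.................
195 ..............#++#####+.................
196 ..............#++#####+.................
197 ..............#++#####+.................
198 ..............#++####++.................
199 ..............#+++#+....................
200 .............+#####+....................
201 .............+#####+....................
202 .............+#####+....................
203 .............+#####+....................
204 .............++++.......................
205 .............++.........................
(np.float64(234.867786963276), np.float64(215.38124865998083))
```

move_arm:
  plan: [-1,-4,0,0,0,0.05,0.28,0.1,-4,0,0,0,0.05,0.28,0.1,-4,0,0,0,0.05,0.28,0.1,-4,0,0,0,0.05,0.28,0.1,-4,0,0,0,0.05,0.28,0.1,-4,0,0,0,0.05,0.28]

```text
time: 12.2
tcp_pos: [0.5895, -0.1106, 0.1303]
eef_rot: [-2.234, -2.197, -0.009]
ft_force: [3.3, 1.5, -1.6]
grip_width: 0.0242
grip_force: 1.2
```

```bash
cat > st.py <<'E'
from h import *
s=bot.sense();T=R.from_rotvec(s['eef_rot']);d=s['tcp_pos'][:2]-A
a=np.arctan2(d[1],d[0]);phi=np.arctan2(-U[1],-U[0])-a
f=T.inv().apply(s['ft_force']);x=T.as_matrix()[:,0]
print('t',s['time'].round(2),'r',np.hypot(*d).round(4),'phi',round(phi%6.283,3),'tool lag',round((phi-(np.arctan2(U[1],U[0])-np.arctan2(x[1],x[0])))%6.283,3),'z',s['tcp_pos'][2].round(4),'Ftool',f.round(2),'w',s['grip_width'].round(4),s['grip_force'],'q',s['joint_pos'].round(2))
E
python3 st.py
```

```text
Traceback (most recent call last):
  File "st.py", line 5, in <module>
    print('t',s['time'].round(2),'r',np.hypot(*d).round(4),'phi',round(phi%6.283,3),'tool lag',round((phi-(np.arctan2(U[1],U[0])-np.arctan2(x[1],x[0])))%6.283,3),'z',s['tcp_pos'][2].round(4),'Ftool',f.round(2),'w',s['grip_width'].round(4),s['grip_force'],'q',s['joint_pos'].round(2))
              ^^^^^^^^^^^^^^^
AttributeError: 'float' object has no attribute 'round'
```

```bash
sed -i "s/s\['time'\].round(2)/s['time']/;s/s\['grip_width'\].round(4)/s['grip_width']/" st.py; python3 st.py
```

```text
t 12.2 r 0.0771 phi 0.302 tool lag 0.002 z 0.1303 Ftool [1.5  3.33 1.6 ] w 0.024189907241342474 1.2336980178952217 q [ 0.3   0.87 -0.34  1.49  0.33  0.84 -0.17]
```

move_arm:
  plan: [0.1,-4,0,0,0,0.05,0.28,0.1,-4,0,0,0,0.05,0.28,0.1,-4,0,0,0,0.05,0.28,0.1,-4,0,0,0,0.05,0.28]

```text
time: 12.6
tcp_pos: [0.5738, -0.1087, 0.1305]
eef_rot: [-2.442, -1.963, -0.008]
ft_force: [2.2, 0.9, -1.2]
grip_width: 0.024
grip_force: 1.2
```

```bash
python3 st.py; python3 -c "
from h import *
t=bot.get_image('top')['pixels'];a=np.load('t0.npy')
x=np.vstack([cv2.resize(i[180:250,190:310],None,fx=4,fy=4,interpolation=cv2.INTER_CUBIC) for i in (a,t)]);cv2.imwrite('pics/c6.png',x)"
```

```text
t 12.6 r 0.0772 phi 0.508 tool lag 0.008 z 0.1305 Ftool [1.35 1.96 1.2 ] w 0.023959422178699667 1.223127320408821 q [ 0.28  0.84 -0.28  1.55  0.28  0.79 -0.33]
```

View pics/c6.png

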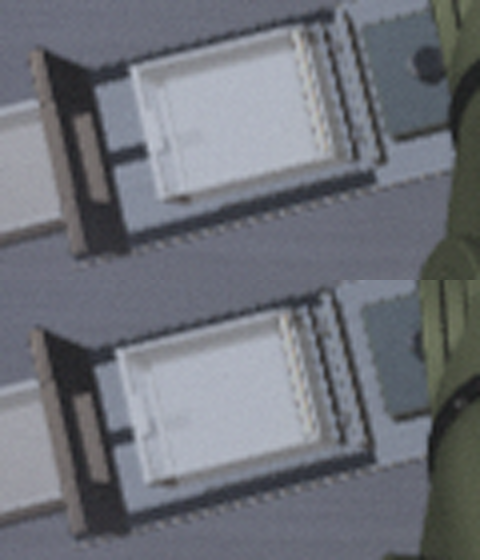

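The box has moved from crop x 131 to 117, about 10 mm. About 12–15 mm of gap to the grey port remains.

move_arm:
  plan: [0.1,-4,0,0,0,0.05,0.28,0.1,-4,0,0,0,0.05,0.28,0.1,-4,0,0,0,0.05,0.28,0.1,-4,0,0,0,0.05,0.28,0.1,-4,0,0,0,0.05,0.28,0.1,-4,0,0,0,0.05,0.28]

```text
time: 13.25
tcp_pos: [0.5515, -0.1004, 0.1305]
eef_rot: [-2.707, -1.577, -0.006]
ft_force: [2.2, 0.1, -0.8]
grip_width: 0.0239
grip_force: 1.2
```

```bash
python3 st.py
```

```text
t 13.25 r 0.0776 phi 0.816 tool lag 0.018 z 0.1305 Ftool [1.13 1.89 0.84] w 0.023864383813481823 1.2165671959519386 q [ 0.23  0.81 -0.19  1.64  0.19  0.71 -0.57]
```

move_arm:
  plan: [0.1,-2.3,0,0,0,0.03,0.28,0.1,-2.3,0,0,0,0.03,0.28,0.1,-2.3,0,0,0,0.03,0.28]

```text
time: 13.55
tcp_pos: [0.5454, -0.0967, 0.1303]
eef_rot: [-2.775, -1.452, -0.004]
ft_force: [2.7, -0.1, 1.2]
grip_width: 0.0239
grip_force: 1.2
```

```bash
python3 st.py
```

```text
t 13.55 r 0.0779 phi 0.908 tool lag 0.018 z 0.1303 Ftool [ 1.44  2.25 -1.17] w 0.02390240733844801 1.207493394613266 q [ 0.21  0.8  -0.16  1.67  0.17  0.69 -0.64]
```

move_arm:
  plan: [0.1,-2.3,0,0,0,0.03,0.28,0.1,-2.3,0,0,0,0.03,0.28,0.1,-2.3,0,0,0,0.03,0.28]

```text
time: 13.85
tcp_pos: [0.5397, -0.0923, 0.1302]
eef_rot: [-2.838, -1.325, -0.002]
ft_force: [3.4, -1.0, 1.4]
grip_width: 0.0238
grip_force: 1.2
```

```bash
python3 st.py
```

```text
t 13.85 r 0.078 phi 1.0 tool lag 0.02 z 0.1302 Ftool [ 1.44  3.25 -1.42] w 0.023789399570152296 1.2192844972014427 q [ 0.19  0.79 -0.13  1.69  0.14  0.67 -0.71]
```

move_arm:
  plan: [0.1,-2.3,0,0,0,0.03,0.28,0.1,-2.3,0,0,0,0.03,0.28]

```text
time: 14.05
tcp_pos: [0.5364, -0.0891, 0.1302]
eef_rot: [-2.876, -1.239, -0.002]
ft_force: [2.1, -2.3, 2.4]
grip_width: 0.0237
grip_force: 1.2
```

```bash
python3 st.py
```

```text
t 14.05 r 0.078 phi 1.06 tool lag 0.019 z 0.1302 Ftool [-0.21  3.07 -2.44] w 0.023702750224778114 1.2239276245236397 q [ 0.17  0.79 -0.12  1.7   0.12  0.66 -0.76]
```

move_arm:
  plan: [0.1,-2.3,0,0,0,0.03,0.28,0.1,-2.3,0,0,0,0.03,0.28]

```text
time: 14.25
tcp_pos: [0.5332, -0.0857, 0.1302]
eef_rot: [-2.912, -1.152, -0.001]
ft_force: [1.7, -1.4, 1.6]
grip_width: 0.0237
grip_force: 1.2
```

```bash
python3 st.py
```

```text
t 14.25 r 0.0779 phi 1.119 tool lag 0.019 z 0.1302 Ftool [ 0.31  2.2  -1.6 ] w 0.023704669949742584 1.2304157763719559 q [ 0.16  0.78 -0.1   1.72  0.1   0.65 -0.81]
```

move_arm:
  plan: [0.1,-2.3,0,0,0,0.03,0.28,0.1,-2.3,0,0,0,0.03,0.28]

```text
time: 14.45
tcp_pos: [0.5302, -0.0822, 0.1303]
eef_rot: [-2.945, -1.064, -0.001]
ft_force: [2.2, -0.4, 0.5]
grip_width: 0.0237
grip_force: 1.2
```

```bash
python3 st.py
```

```text
t 14.45 r 0.0779 phi 1.178 tool lag 0.018 z 0.1303 Ftool [ 1.44  1.73 -0.49] w 0.023710474255884687 1.2427949532866478 q [ 0.14  0.78 -0.08  1.73  0.08  0.64 -0.85]
```

move_arm:
  plan: [0.1,-2.3,0,0,0,0.03,0.28,0.1,-2.3,0,0,0,0.03,0.28]

```text
time: 14.65
tcp_pos: [0.5275, -0.0785, 0.1303]
eef_rot: [-2.976, -0.975, -0.0]
ft_force: [1.5, -1.8, -0.0]
grip_width: 0.024
grip_force: 1.3
```

```bash
python3 st.py
```

```text
t 14.65 r 0.0779 phi 1.237 tool lag 0.017 z 0.1303 Ftool [0.11 2.33 0.  ] w 0.02396149286491408 1.2644066289067268 q [ 0.13  0.77 -0.06  1.74  0.06  0.63 -0.9 ]
```

move_arm:
  plan: [0.1,-2.3,0,0,0,0.03,0.28,0.1,-2.3,0,0,0,0.03,0.28]

```text
time: 14.85
tcp_pos: [0.5249, -0.0747, 0.1303]
eef_rot: [-3.004, -0.885, 0.0]
ft_force: [1.4, -2.1, 0.7]
grip_width: 0.0242
grip_force: 1.3
```

```bash
python3 st.py; python3 -c "
from h import *
t=bot.get_image('top');g=t['pixels']
# profile along unit y through box mid at z=.109 from 0.12 to .30 past the axis
for off in (-.03,.03):
  v=[]
  for y in np.arange(.12,.31,.004):
    u,w=proj(t,np.r_[A+y*U+off*X,.109]);v.append(int(g[int(round(w)),int(round(u))].mean()))
  print(off,v)
a=np.load('t0.npy')
for off in (-.03,.03):
  print(off,[int(a[tuple(int(round(k)) for k in proj(t,np.r_[A+y*U+off*X,.109])[::-1])].mean()) for y in np.arange(.12,.31,.004)])
"
```

```text
t 14.85 r 0.0778 phi 1.296 tool lag 0.016 z 0.1303 Ftool [ 0.05  2.53 -0.68] w 0.024246418989400154 1.2963426858186722 q [ 0.11  0.77 -0.04  1.75  0.04  0.62 -0.95]
-0.03 [178, 167, 176, 175, 175, 178, 178, 176, 178, 179, 176, 177, 180, 179, 176, 179, 176, 179, 178, 176, 181, 178, 177, 177, 176, 176, 178, 169, 167, 167, 180, 88, 95, 109, 97, 64, 43, 48, 99, 108, 111, 146, 155, 152, 157, 152, 155, 155]
0.03 [158, 171, 178, 174, 176, 177, 179, 178, 180, 181, 176, 178, 176, 179, 177, 177, 181, 179, 178, 177, 176, 180, 175, 177, 169, 176, 177, 167, 169, 163, 122, 49, 71, 66, 90, 74, 43, 40, 96, 108, 110, 142, 159, 160, 159, 159, 161, 158]
-0.03 [181, 181, 181, 184, 180, 181, 181, 184, 182, 183, 180, 180, 182, 182, 180, 179, 178, 182, 181, 181, 173, 168, 170, 182, 141, 139, 139, 141, 140, 141, 103, 53, 96, 111, 101, 65, 45, 47, 100, 110, 117, 152, 158, 159, 162, 156, 157, 159]
0.03 [181, 180, 181, 181, 181, 179, 179, 182, 181, 183, 181, 181, 180, 184, 180, 182, 181, 179, 183, 177, 167, 161, 182, 168, 140, 138, 137, 138, 138, 143, 73, 41, 73, 64, 92, 71, 40, 42, 99, 114, 111, 146, 164, 161, 164, 162, 160, 161]
```

move_arm:
  plan: [0.1,-2.3,0,0,0,0.03,0.28,0.1,-2.3,0,0,0,0.03,0.28]

```text
time: 15.1
tcp_pos: [0.5227, -0.0707, 0.1304]
eef_rot: [-3.029, -0.795, 0.001]
ft_force: [1.0, -3.5, -0.1]
grip_width: 0.0241
grip_force: 1.3
```

```bash
python3 st.py
```

```text
t 15.1 r 0.0778 phi 1.355 tool lag 0.015 z 0.1304 Ftool [-0.88  3.56  0.07] w 0.024096592753777596 1.3303602486848831 q [ 0.09  0.77 -0.02  1.76  0.01  0.62 -0.99]
```

move_arm:
  plan: [0.1,-2.3,0,0,0,0.03,0.28,0.1,-2.3,0,0,0,0.03,0.28]

```text
time: 15.3
tcp_pos: [0.5206, -0.0665, 0.1304]
eef_rot: [-3.051, -0.704, 0.002]
ft_force: [-0.2, -1.8, -0.9]
grip_width: 0.0239
grip_force: 1.4
```

```bash
python3 st.py
```

```text
t 15.3 r 0.0778 phi 1.416 tool lag 0.015 z 0.1304 Ftool [-0.92  1.55  0.87] w 0.02385800739872033 1.3770071044564247 q [ 0.08  0.76 -0.01  1.77 -0.01  0.61 -1.04]
```

move_arm:
  plan: [0.1,-2.3,0,0,0,0.03,0.28,0.1,-2.3,0,0,0,0.03,0.28]

```text
time: 15.5
tcp_pos: [0.5188, -0.0622, 0.1305]
eef_rot: [-3.071, -0.612, 0.002]
ft_force: [-0.4, -2.0, -2.0]
grip_width: 0.0239
grip_force: 1.4
```

```bash
python3 st.py
```

```text
t 15.5 r 0.0777 phi 1.475 tool lag 0.015 z 0.1305 Ftool [-1.15  1.75  1.93] w 0.023892246264640316 1.382652036845684 q [ 0.06  0.76  0.01  1.78 -0.03  0.6  -1.09]
```

move_arm:
  plan: [0.1,-2.3,0,0,0,0.03,0.28,0.1,-2.3,0,0,0,0.03,0.28]

```text
time: 15.7
tcp_pos: [0.5174, -0.0578, 0.1305]
eef_rot: [-3.088, -0.519, 0.002]
ft_force: [-0.8, -3.1, -2.0]
grip_width: 0.024
grip_force: 1.4
```

```bash
python3 st.py
```

```text
t 15.7 r 0.0775 phi 1.535 tool lag 0.014 z 0.1305 Ftool [-1.73  2.72  1.95] w 0.023965335763188534 1.379404328763485 q [ 0.04  0.76  0.03  1.79 -0.05  0.6  -1.13]
```

move_arm:
  plan: [0.1,-2.3,0,0,0,0.03,0.28,0.1,-2.3,0,0,0,0.03,0.28]

```text
time: 15.9
tcp_pos: [0.5162, -0.0534, 0.1306]
eef_rot: [-3.102, -0.427, 0.003]
ft_force: [0.1, -3.0, -3.1]
grip_width: 0.0234
grip_force: 1.4
```

```bash
python3 st.py
```

```text
t 15.9 r 0.0774 phi 1.593 tool lag 0.013 z 0.1306 Ftool [-0.69  2.98  3.09] w 0.023362075909205884 1.3947338238358498 q [ 0.02  0.76  0.05  1.8  -0.08  0.59 -1.18]
```

move_arm:
  plan: [0.1,-2.3,0,0,0,0.03,0.28,0,0,0,0,0,0,0.28]

```text
time: 16.1
tcp_pos: [0.5157, -0.0508, 0.1306]
eef_rot: [-3.108, -0.382, 0.003]
ft_force: [0.2, -1.5, -0.5]
grip_width: 0.024
grip_force: 0.3
```

```bash
python3 st.py
```

```text
t 16.1 r 0.0773 phi 1.627 tool lag 0.018 z 0.1306 Ftool [-0.18  1.51  0.45] w 0.023960445464029746 0.2723976597189903 q [ 0.01  0.76  0.06  1.8  -0.09  0.59 -1.2 ]
```

move_arm:
  plan: [0.1,-2.3,0,0,0,0.03,0.28,0.1,-2.3,0,0,0,0.03,0.28]

```text
time: 16.3
tcp_pos: [0.5149, -0.0468, 0.1307]
eef_rot: [-3.119, -0.286, 0.003]
ft_force: [0.5, -3.3, -0.4]
grip_width: 0.0238
grip_force: 1.3
```

```bash
python3 st.py
```

```text
t 16.3 r 0.0772 phi 1.681 tool lag 0.01 z 0.1307 Ftool [-0.06  3.32  0.41] w 0.023835668419764602 1.3356934860348701 q [-0.01  0.76  0.07  1.8  -0.11  0.59 -1.25]
```

move_arm:
  plan: [0.1,-2.3,0,0,0,0.03,0.28,0.1,-1.5,0,0,0,0.02,0.28]

```text
time: 16.5
tcp_pos: [0.5143, -0.0428, 0.1307]
eef_rot: [-3.125, -0.209, 0.004]
ft_force: [-0.3, -2.1, -0.9]
grip_width: 0.0238
grip_force: 1.4
```

```bash
python3 st.py
```

```text
t 16.5 r 0.0773 phi 1.733 tool lag 0.013 z 0.1307 Ftool [-0.56  2.05  0.84] w 0.02380897184837617 1.3775116950273514 q [-0.02  0.76  0.09  1.81 -0.13  0.59 -1.29]
```

```bash
python3 -c "
from h import *
t=bot.get_image('top');g=t['pixels'];a=np.load('t0.npy');np.save('t1.npy',g)
ys=np.arange(.03,.27,.003)
for n,i in(('old',a),('new',g)):
  p=np.mean([[cv2.getRectSubPix(i.astype(np.float32).mean(2),(1,1),proj(t,np.r_[A+y*U+o*X,.109]))[0,0] for y in ys] for o in(-.02,0,.02)],0)
  print(n,[(int(y*1000),int(v)) for y,v in zip(ys,p)])
cv2.imwrite('pics/c7.png',np.vstack([cv2.resize(i[180:250,190:310],None,fx=4,fy=4,interpolation=cv2.INTER_CUBIC) for i in (a,g)]))
"
```

```text
old [(30, 98), (33, 98), (36, 98), (39, 98), (42, 108), (45, 111), (48, 73), (51, 86), (54, 132), (57, 138), (60, 132), (63, 122), (66, 80), (69, 84), (72, 130), (75, 122), (78, 114), (81, 129), (84, 152), (87, 159), (90, 177), (93, 164), (96, 173), (99, 180), (102, 180), (105, 181), (108, 180), (111, 180), (114, 181), (117, 182), (120, 181), (123, 181), (126, 180), (129, 181), (132, 182), (135, 181), (138, 180), (141, 181), (144, 182), (147, 182), (150, 181), (153, 181), (156, 182), (159, 182), (162, 182), (165, 182), (168, 181), (171, 182), (174, 181), (177, 180), (180, 181), (183, 182), (186, 181), (189, 176), (192, 179), (195, 181), (198, 171), (201, 173), (204, 176), (207, 179), (210, 182), (213, 156), (216, 134), (219, 131), (222, 132), (225, 132), (228, 130), (231, 129), (234, 130), (237, 129), (240, 91), (243, 51), (246, 60), (249, 97), (252, 109), (255, 110), (258, 100), (261, 65), (264, 45), (267, 45)]
new [(30, 69), (33, 69), (36, 70), (39, 70), (42, 72), (45, 72), (48, 73), (51, 74), (54, 77), (57, 75), (60, 76), (63, 76), (66, 71), (69, 69), (72, 68), (75, 66), (78, 67), (81, 70), (84, 71), (87, 67), (90, 67), (93, 70), (96, 67), (99, 74), (102, 79), (105, 78), (108, 69), (111, 77), (114, 88), (117, 88), (120, 95), (123, 112), (126, 120), (129, 148), (132, 148), (135, 153), (138, 167), (141, 177), (144, 177), (147, 177), (150, 178), (153, 178), (156, 178), (159, 177), (162, 177), (165, 178), (168, 178), (171, 177), (174, 178), (177, 177), (180, 178), (183, 178), (186, 179), (189, 179), (192, 179), (195, 178), (198, 177), (201, 177), (204, 177), (207, 178), (210, 177), (213, 177), (216, 177), (219, 177), (222, 177), (225, 175), (228, 171), (231, 177), (234, 172), (237, 165), (240, 160), (243, 161), (246, 169), (249, 178), (252, 154), (255, 118), (258, 97), (261, 64), (264, 45), (267, 44)]
```

View pics/c7.png

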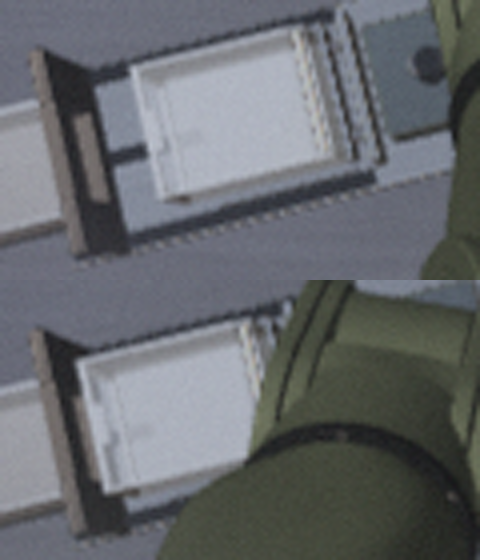

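The box front edge now lies at crop x 78 (was 131), about 40 mm moved. With parallax corrected, the port face is at y≈0.266 and the box front at ≈0.253, so about 12 mm is left.

move_arm:
  plan: [0.1,-3.9,0,0,0,0.05,0.28,0,-3.9,0,0,0,0.05,0.28,0,-3.9,0,0,0,0.05,0.28,0,-3.9,0,0,0,0.05,0.28,0,-3.9,0,0,0,0.05,0.28,0,-3.9,0,0,0,0.05,0.28]

```text
time: 17.15
tcp_pos: [0.5143, -0.0195, 0.1309]
eef_rot: [-3.121, 0.26, 0.006]
ft_force: [0.0, -1.7, -1.3]
grip_width: 0.0239
grip_force: 1.3
```

```bash
python3 st.py
```

```text
t 17.15 r 0.078 phi 2.034 tool lag 0.014 z 0.1309 Ftool [0.3  1.65 1.3 ] w 0.023862339733460917 1.2701591849327087 q [-0.12  0.76  0.18  1.81 -0.24  0.59 -1.52]
```

move_arm:
  plan: [0,-2.3,0,0,0,0.03,0.28,0,-2.3,0,0,0,0.03,0.28]

```text
time: 17.35
tcp_pos: [0.5151, -0.0151, 0.131]
eef_rot: [-3.112, 0.352, 0.006]
ft_force: [0.4, -3.3, -3.3]
grip_width: 0.0239
grip_force: 1.2
```

```bash
python3 st.py
```

```text
t 17.35 r 0.0781 phi 2.091 tool lag 0.012 z 0.131 Ftool [1.17 3.11 3.26] w 0.023861145012537666 1.2460604310035706 q [-0.13  0.76  0.2   1.81 -0.26  0.59 -1.57]
```

move_arm:
  plan: [0,-2.3,0,0,0,0.03,0.28,0,-2.3,0,0,0,0.03,0.28]

```text
time: 17.55
tcp_pos: [0.5162, -0.0107, 0.131]
eef_rot: [-3.1, 0.447, 0.007]
ft_force: [-0.4, -2.6, -2.6]
grip_width: 0.0241
grip_force: 1.3
```

```bash
python3 st.py
```

```text
t 17.55 r 0.0782 phi 2.15 tool lag 0.01 z 0.131 Ftool [0.4  2.63 2.57] w 0.02409642136729559 1.2513809278607368 q [-0.15  0.77  0.22  1.81 -0.29  0.6  -1.61]
```

move_arm:
  plan: [0.1,-2.3,0,0,0,0.03,0.28,0.1,-2.3,0,0,0,0.03,0.28]

```text
time: 17.75
tcp_pos: [0.5176, -0.0062, 0.131]
eef_rot: [-3.086, 0.54, 0.008]
ft_force: [-1.3, -2.1, -1.6]
grip_width: 0.0237
grip_force: 1.4
```

```bash
python3 st.py
```

```text
t 17.75 r 0.0783 phi 2.21 tool lag 0.009 z 0.131 Ftool [-0.53  2.43  1.63] w 0.023662668151864276 1.3581843674182892 q [-0.17  0.77  0.24  1.8  -0.31  0.61 -1.66]
```

move_arm:
  plan: [0.1,-2.3,0,0,0,0.03,0.28,0.1,-2.3,0,0,0,0.03,0.28]

```text
time: 17.95
tcp_pos: [0.5193, -0.0021, 0.131]
eef_rot: [-3.068, 0.633, 0.008]
ft_force: [-4.1, -2.4, -2.7]
grip_width: 0.0238
grip_force: 2.1
```

```bash
python3 st.py
```

```text
t 17.95 r 0.0783 phi 2.267 tool lag 0.007 z 0.131 Ftool [-2.81  3.83  2.67] w 0.02377654625395178 2.0810915529727936 q [-0.19  0.78  0.26  1.8  -0.33  0.61 -1.71]
```

move_arm:
  plan: [0.1,-2.3,0,0,0,0.03,0.28,0.1,-2.3,0,0,0,0.03,0.28]

```text
time: 18.15
tcp_pos: [0.5215, 0.0021, 0.1311]
eef_rot: [-3.048, 0.725, 0.008]
ft_force: [-3.2, -3.5, -2.6]
grip_width: 0.0235
grip_force: 2.1
```

```bash
python3 st.py
```

```text
t 18.15 r 0.0781 phi 2.327 tool lag 0.006 z 0.1311 Ftool [-1.29  4.63  2.61] w 0.023503353092848133 2.107812836766243 q [-0.21  0.78  0.28  1.79 -0.35  0.62 -1.76]
```

move_arm:
  plan: [0.1,-2.3,0,0,0,0.03,0.28]

```text
time: 18.25
tcp_pos: [0.5227, 0.0042, 0.1311]
eef_rot: [-3.037, 0.77, 0.009]
ft_force: [-2.0, -2.7, -2.2]
grip_width: 0.0237
grip_force: 2.1
```

```bash
python3 st.py
```

```text
t 18.25 r 0.078 phi 2.357 tool lag 0.007 z 0.1311 Ftool [-0.46  3.33  2.23] w 0.02373114750482999 2.111959084868431 q [-0.21  0.78  0.28  1.79 -0.36  0.63 -1.78]
```

move_arm:
  plan: [0.1,-2.3,0,0,0,0.03,0.28]

```text
time: 18.35
tcp_pos: [0.5239, 0.0061, 0.1311]
eef_rot: [-3.025, 0.816, 0.009]
ft_force: [-3.0, -2.7, -3.2]
grip_width: 0.0242
grip_force: 2.1
```

```bash
python3 st.py
```

```text
t 18.35 r 0.078 phi 2.387 tool lag 0.007 z 0.1311 Ftool [-1.17  3.85  3.19] w 0.024236140199235756 2.1301641315221786 q [-0.22  0.79  0.29  1.78 -0.37  0.63 -1.8 ]
```

move_arm:
  plan: [0.1,-2.3,0,0,0,0.03,0.28]

```text
time: 18.45
tcp_pos: [0.5251, 0.0081, 0.1311]
eef_rot: [-3.012, 0.861, 0.009]
ft_force: [-2.9, -3.0, -3.6]
grip_width: 0.0239
grip_force: 2.1
```

```bash
python3 st.py
```

```text
t 18.45 r 0.0779 phi 2.417 tool lag 0.007 z 0.1311 Ftool [-0.83  4.1   3.58] w 0.023925477785691346 2.126287892460823 q [-0.23  0.79  0.3   1.78 -0.38  0.64 -1.83]
```

move_arm:
  plan: [0.1,-2.3,0,0,0,0.03,0.28]

```text
time: 18.55
tcp_pos: [0.5264, 0.01, 0.1312]
eef_rot: [-2.999, 0.906, 0.009]
ft_force: [-3.6, -3.5, -2.9]
grip_width: 0.0239
grip_force: 2.7
```

```bash
python3 st.py
```

```text
t 18.55 r 0.0779 phi 2.446 tool lag 0.005 z 0.1312 Ftool [-1.08  4.91  2.88] w 0.023890900111311387 2.6632513850927353 q [-0.24  0.79  0.31  1.77 -0.39  0.64 -1.85]
```

move_arm:
  plan: [0.1,-2.3,0,0,0,0.03,0.28]

```text
time: 18.65
tcp_pos: [0.5277, 0.0117, 0.1311]
eef_rot: [-2.986, 0.951, 0.009]
ft_force: [-4.8, -4.3, -3.2]
grip_width: 0.0237
grip_force: 3.2
```

```bash
python3 st.py
```

```text
t 18.65 r 0.0778 phi 2.474 tool lag 0.003 z 0.1311 Ftool [-1.38  6.35  3.19] w 0.023743259813234704 3.247997760772705 q [-0.25  0.79  0.32  1.77 -0.4   0.65 -1.88]
```

move_arm:
  plan: [0.1,-2.3,0,0,0,0.03,0.28]

```text
time: 18.75
tcp_pos: [0.5289, 0.0134, 0.1311]
eef_rot: [-2.971, 0.996, 0.01]
ft_force: [-5.8, -6.0, -3.1]
grip_width: 0.0239
grip_force: 3.8
```

```bash
python3 st.py
```

```text
t 18.75 r 0.0778 phi 2.5 tool lag 6.283 z 0.1311 Ftool [-0.95  8.3   3.08] w 0.02391420368468592 3.811262995004654 q [-0.26  0.8   0.33  1.76 -0.41  0.65 -1.9 ]
```

move_arm:
  plan: [0.1,-2.3,0,0,0,0.03,0.28]

```text
time: 18.85
tcp_pos: [0.5303, 0.015, 0.1311]
eef_rot: [-2.956, 1.041, 0.011]
ft_force: [-6.6, -5.8, -2.9]
grip_width: 0.0241
grip_force: 4.3
```

```bash
python3 st.py
```

```text
t 18.85 r 0.0777 phi 2.528 tool lag 6.28 z 0.1311 Ftool [-1.5   8.66  2.87] w 0.0240635212898751 4.3442147970199585 q [-0.26  0.8   0.34  1.76 -0.42  0.66 -1.93]
```

move_arm:
  plan: [0,0,0,0,0,0,0.28]

```text
time: 18.95
tcp_pos: [0.5304, 0.0152, 0.1311]
eef_rot: [-2.956, 1.04, 0.01]
ft_force: [-4.3, -4.2, -2.3]
grip_width: 0.0241
grip_force: 3.1
```

```bash
python3 st.py
```

```text
t 18.95 r 0.0778 phi 2.531 tool lag 0.0 z 0.1311 Ftool [-0.72  6.    2.26] w 0.024110977919478593 3.1401175260543823 q [-0.26  0.8   0.34  1.76 -0.42  0.66 -1.93]
```

move_arm:
  plan: [0,1,0,0,0,0,0.28]

```text
time: 19.05
tcp_pos: [0.5302, 0.0148, 0.1312]
eef_rot: [-2.956, 1.038, 0.009]
ft_force: [0.4, 0.4, 0.1]
grip_width: 0.0243
grip_force: 0.3
```

```bash
python3 st.py
```

```text
t 19.05 r 0.0777 phi 2.524 tool lag 6.279 z 0.1312 Ftool [ 0.05 -0.57 -0.06] w 0.02426230755244326 0.2760244533419609 q [-0.26  0.8   0.34  1.76 -0.42  0.66 -1.92]
```

move_arm:
  plan: [0,1,0,0,0,0,0.28]

```text
time: 19.15
tcp_pos: [0.5298, 0.0141, 0.1314]
eef_rot: [-2.956, 1.037, 0.008]
ft_force: [-0.9, -0.8, -0.6]
grip_width: 0.024
grip_force: 0.1
```

```bash
python3 st.py
```

```text
t 19.15 r 0.0775 phi 2.515 tool lag 6.269 z 0.1314 Ftool [-0.25  1.19  0.56] w 0.024031005205959726 0.12578290421515703 q [-0.26  0.8   0.34  1.76 -0.42  0.66 -1.92]
```

move_arm:
  plan: [0,1,0,0,0,0,0.28]

```text
time: 19.25
tcp_pos: [0.5292, 0.0132, 0.1314]
eef_rot: [-2.956, 1.036, 0.008]
ft_force: [-0.4, -0.0, 0.4]
grip_width: 0.0239
grip_force: 0.0
```

```bash
python3 st.py
```

```text
t 19.25 r 0.0774 phi 2.5 tool lag 6.255 z 0.1314 Ftool [-0.33  0.26 -0.41] w 0.023932950337976197 0.0 q [-0.26  0.8   0.34  1.77 -0.42  0.65 -1.92]
```

move_arm:
  plan: [0,1,0,0,0,0,0.45,0,0,0,0,0,0,0.45,0,0,-5,0,0,0,0.45,0,0,-20,0,0,0,0.45,0,0,-35,0,0,0,0.45,0,0,-40,0,0,0,0.45,0,0,-40,0,0,0,0.45]

```text
time: 19.95
tcp_pos: [0.5282, 0.0107, 0.2732]
eef_rot: [-2.957, 1.037, 0.009]
ft_force: [0.5, 1.0, 0.3]
grip_width: 0.0384
grip_force: 0.0
```

```bash
python3 st.py
python3 - <<'E'
from h import *
s=bot.get_image('scene');g=s['pixels'].max(2)
ph=2.5
d=R.from_rotvec([0,0,-(2.48)]).apply(np.r_[-U,0])
for dp in (2.4,2.5,2.6):
  d=R.from_rotvec([0,0,-dp]).apply(np.r_[-U,0]);h=np.r_[A,.104]+.08*d
  print(dp,[np.round(proj(s,h+[0,0,z]),1) for z in (0,.06)], 'tilt.3in',np.round(proj(s,h+.06*(np.r_[0,0,np.cos(.3)]-d*np.sin(.3))),1))
u0,v0=map(int,proj(s,h))
for r in range(v0-25,v0+10): print(r,u0-25,''.join('#' if v<70 else '+' if v<110 else '.' for v in g[r,u0-25:u0+25]))
E
```

```text
t 19.95 r 0.0768 phi 2.467 tool lag 6.222 z 0.2732 Ftool [-0.21 -1.08 -0.27] w 0.038350111949551874 0.0 q [-0.32  0.62  0.46  1.57 -0.31  1.03 -2.02]
2.4 [array([367.6, 182.5]), array([368.9, 166.4])] tilt.3in [365.8 170.8]
2.5 [array([370. , 183.6]), array([371.4, 167.5])] tilt.3in [367.7 171.6]
2.6 [array([372.3, 184.9]), array([373.8, 168.8])] tilt.3in [369.6 172.6]
159 347 ..................................................
160 347 ..................................................
161 347 ..................................................
162 347 ..................................................
163 347 ..................................................
164 347 ..................................................
165 347 ..................................................
166 347 .....................+++++........................
167 347 .....................+####+.......................
168 347 .....................#####+.......................
169 347 .....................#####+.......................
170 347 .....................#####+.......................
171 347 ............
[... 636 characters left out ...]
 ..................++#####.........................
183 347 ..................+++###+.........................
184 347 ..................+.+++++.++......................
185 347 ..................+.....++++......................
186 347 .................++.....+++.......................
187 347 ........................++........................
188 347 .......................+++.............+.....+....
189 347 .......................++..............+.....+....
190 347 ........................+.............+++....++...
191 347 ......................................+++....++...
192 347 ......................................++++...+++..
193 347 ......................................++++....++..
```

The handle stands upright (base (369,183), top (370,167)) and the robot is clear. I hand the job in.

```bash
python3 -c "
from plant import bot
print(bot.finish_job())"
```

```text
the job is handed in; nothing more can be done
None
```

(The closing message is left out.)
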